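Set a dial gauge on the engine block's dowels and draw its arm out to the mark

ROBOT

A 6-joint arm with a two-finger parallel gripper is mounted at the origin on the work surface. World frame = base frame: x ahead of the robot, y to its left, z up, the work surface at z = 0. Lengths are in m, angles in rad, forces in N, time in s.
With the tool pointing down it reaches from about 0.275 to 0.825 m from the base axis. Payload 5.2 kg.
Tool frame: the origin (TCP) lies at the very end of the fingers, on their centre line; the grasp point (between the pads) lies 19 mm behind it; x points along the fingers, z is the direction in which the jaws open and shut, and the axes are right-handed (so a half turn about x gives the same grasp; the last joint's range is limited). The gripper opens to 93 mm and grips with 3 to 60 N. Pads are 15 mm wide; open, the fingers measure 128 mm over their backs; the gripper's body (75 mm by 188 mm) begins 65 mm behind the grasp point.
Start: joints at [1.054, 0.259, 1.535, -0, 1.348, -0.203], TCP at [0.17, 0.523, 0.219] pointing down, gripper open.
Joint ranges: [-3.14, 3.14], [-0.91, 2.08], [0.19, 2.58], [-1.22, 4.36], [0.22, 2.71], [-3.12, 3.12]. Speed limits (rad/s): [2.57, 2.57, 3.14, 3.14, 3.14, 3.14].

INTERFACE

Orientations are given as a unit quaternion [x, y, z, w].
In Python, from plant import status, eyes, bot gives the robot as it stands.
- The arm moves only by the shell command python3 -m creep 'ROWS' [OPENING] [FORCE]. ROWS is text: rows parted by semicolons, each of 6 numbers parted by spaces: the shift along the tool's x, y, z in m, then the turn, a rotation vector about the tool's x, y, z in rad. In form: tx ty tz ax ay az; .... A call has 1 to 20 rows; each row is the pose to reach, as a shift and turn from the pose commanded when the call began, along the tool's axes at that moment; what a row does not reach only later rows make up. A row lasts 1/8 s, in which the tool goes at most 62.5 mm and 10.7 degrees, less where a joint would pass 70% of its speed; a pose out of reach is approached as far as the arm can. A call with a gripper value outside its range is refused whole. OPENING is the closure in counts, from 0 (fully open) to 255 (shut), set as the call begins (- or left out, the last holds). The fingers move at their own pace and stop on an object; FORCE is the grip in N (left out, the last holds). Time passes only in rows, so rows that repeat a pose let the fingers close. It gives the time, the measured TCP pose, the force and the opening at its end, in the units of the state.
- status.observe(): the state, without advancing time (a new reading comes with each control period).
- eyes.capture(name): name is "side" or "top" or "wrist"; returns a dict with "pixels" (480x640x3 uint8, red, green, blue), "mtx" (3x3 intrinsics, pixels), "cam_to_world" (4x4, takes a point from camera to world coordinates). Camera axes: x right, y up, looking along -z (the intrinsics and any distortion apply to the point x, -y, -z); pixel columns grow to the right and rows downward; lengths in m; the calibration is good to about 2 mm. A picture is of the moment at which its call begins. There is no depth.
- bot.sign_off(): hands the job in, once; it reports no verdict.
The state is a dict: "clock": time; "joint_pos": joint angles; "dq": joint speeds; "tau": joint torques, N m; "position": TCP position; "ee_rot": TCP orientation; "force": force on the tool from outside, world axes, zero at the start; "moment": the same for the moment, N m; "grip_width": opening from 0.0 (shut) to 1.0 (fully open).
Only numpy, scipy, OpenCV 4.12 (cv2) and the standard library are available. Lean on these libraries where they do the work, as an engineer would, in place of code of your own. Each camera call takes 0.05 s, during which the arm holds its last target.

TASK

Set up the dial gauge for the piston-height check: lift it (by the sleeve, not by the sliding arm) and lower it gently over the two dowels on the engine block's deck, until its foot lies flat on the deck with the dial end towards the pistons. Then pinch the arm's head so that the lock button is squeezed in, draw the arm out to the 70 mm line of its scale, and finish while still holding the head there with the button squeezed, so that a mate can nip up the clamp screw. Leave the spare piston, the spanner and the oil can where they are.

Things in the scene. Friction and masses are not known exactly. Their poses are not given: they have to be found in the camera images.
- gauge_sleeve (a point): centre of the sleeve of the dial gauge (a loose tool, 0.7 to 0.9 kg): a square aluminium tube 100 x 30 x 26 mm high, x = -60 to +40 about this point, 47 mm above the foot's underside. Lift here by the 30 mm-apart side faces. Axes: x the way the arm slides out, to the dial; y across; z up. A clamp screw 16 mm wide on top at x = 27 reaches 26 mm above; the foot's top is 35 mm below
- gauge_foot (a point): centre of the underside of the gauge's foot, 47 mm below gauge_sleeve, same axes. The foot is a steel bar 150 mm along y, 56 along x, 12 thick, with a 16 mm round hole at y = -55 mm and a slot (16 mm along x, 20 along y) at y = +55 mm, right through. It stands on the bench at the start
- block: engine block, fixed in place: dark cast iron twin, 300 mm along x, 170 along y, 190 high, machined deck on top, on a sheet of cardboard; origin at the centre of its underside, x along the crankshaft to the gear end. Bores of 75 mm at x = -52 (piston down in it) and x = +52 mm (aluminium piston level with the deck)
- deck_seat (a point): where gauge_foot belongs, with the gauge's x along this x: on the block's deck (190 mm above the bench), midway between the two dowels. x runs along the deck to the bores, y along the line of the dowels, z up. The dowels stand at y = -55 and +55 mm: steel, 14 mm across, 13 tall, the last 5 mm tapering to 8 mm. The block's near end is at x = -32 mm
- gauge_head (a point): centre of the arm's head, the dark grip at the end of the inner bar, 61 mm + reach_arm along x from gauge_sleeve, same axes: 32 mm long (x), 24 wide, 36 high. The black lock button (21 mm) stands 7 mm out of its -y face, the thumb rest 2 mm out of +y: 33 mm over both. Pinch across y here. A dial, 42 mm round, 18 thick, is centred 39 mm farther along x, top 36 mm above this point
- stylus (a point): tip of the dial's stylus at the outer end of the arm, 39 mm along x from gauge_head, 7 mm above the foot's underside, so it clears the deck. At the 70 mm line it stands over the middle of the raised piston
- reach_arm (a joint): arm drawn out of the sleeve, m: 0 in, 0.085 fully out; starts at 0 to 0.015. Bar top: a line every 10 mm, short ones at 5, full-width ones at 0 and 50; at 70 the second 10 mm line past the 50 is level with the sleeve's end; gap sleeve to head = 5 mm + this value. A sprung brake holds it (about 20 N to drag); button in, it slides at about 1.5 N
- lock_button (a joint): how far the lock button is squeezed into the head (towards +y), m: 0 out (arm locked), 0.004 fully in; the arm is free from about 0.001. The spring takes 7 N to start, 10 N fully in. Let go, it springs out and the arm is locked again where it stands
- spare_piston: bystander: aluminium piston standing crown up on the bench, 74 mm across, 62 mm tall; origin at the centre of its underside
- spanner: bystander: combination spanner lying flat on the bench, 210 mm long, 9 mm thick; origin at its middle, at the bench; x along it
- oil_can: bystander: grey can, 60 mm across, 130 mm tall; origin at the centre of its underside
Not all that is in view belongs to the job. What is shaped like the part that bears gauge_sleeve but orange or turquoise is not meant.

How it is judged:
On the way, in this order (a step that is already met when the one before it is completed fails the run):
1. the gauge is seated flat on the deck over both dowels, dial end towards the pistons, at rest, its arm still locked and short of 30 mm (horizontal distance between gauge_foot and deck_seat below 0.003 m and z of gauge_foot in the frame of deck_seat between -0.003 and 0.002 m and angle between the x axis of gauge_foot and the x axis of deck_seat, either way round below 0.035 rad and angle between gauge_foot's own z axis and vertical below 0.025 rad and x of stylus in the frame of deck_seat above 0.05 m and linear speed of gauge below 0.03 m/s and value of joint lock_button below 0.001 m and value of joint reach_arm below 0.03 m), for 0.2 s.
2. the lock button is squeezed in by the fingers while the arm is still short of 30 mm, gauge still seated (horizontal distance between gauge_foot and deck_seat below 0.003 m and z of gauge_foot in the frame of deck_seat between -0.003 and 0.002 m and angle between the x axis of gauge_foot and the x axis of deck_seat, either way round below 0.035 rad and angle between gauge_foot's own z axis and vertical below 0.025 rad and x of stylus in the frame of deck_seat above 0.05 m and value of joint lock_button above 0.0025 m and value of joint reach_arm below 0.03 m and contact force between the fingers and lock_button above 3 N), for 0.1 s.
At the end, for the whole second after the job is handed in: the foot within 3 mm of its place on the dowels, flat on the deck (within 2 mm and 0.025 rad) and in line within 0.035 rad, dial end over the pistons; the arm at 70 mm within 3 mm and still; the fingers squeezing the lock button in by more than 2.5 of its 4 mm (horizontal distance between gauge_foot and deck_seat below 0.003 m and z of gauge_foot in the frame of deck_seat between -0.003 and 0.002 m and angle between the x axis of gauge_foot and the x axis of deck_seat, either way round below 0.035 rad and angle between gauge_foot's own z axis and vertical below 0.025 rad and x of stylus in the frame of deck_seat above 0.05 m and value of joint reach_arm between 0.067 and 0.073 m and velocity of joint reach_arm between -0.005 and 0.005 m/s and value of joint lock_button above 0.0025 m and contact force between the fingers and lock_button above 3 N); the arm keeps its last pose, push and grip.
It fails at once if the piston is shoved away from its place (over 20 mm) (distance of spare_piston from where it was at the start of the episode above 0.02 m).
It fails at once if the spanner is shoved away from its place (over 20 mm) (distance of spanner from where it was at the start of the episode above 0.02 m).
It fails at once if the can is shoved away from its place (over 20 mm) (distance of oil_can from where it was at the start of the episode above 0.02 m).
It fails at once if the gauge is dropped or slammed onto the deck (over 0.3 m/s within 25 mm of its seat) (distance between gauge_foot and deck_seat below 0.025 m and linear speed of gauge above 0.3 m/s).
It fails at once if the gauge is lifted by its sliding arm (head or dial) (contact force between the fingers and reach_arm above 5 N and height (world z) of gauge_foot above 0.02 m and distance between gauge_foot and deck_seat above 0.02 m).
It also fails if it takes over 50 s, if anything falls off the work surface, if the arm or the gripper's body presses on something with over 40 N, if the wrist force passes 120 N, or if a joint passes its speed limit or range.

## Working session

There is one attempt and no reset: what is moved stays moved. The work goes in short steps, Python scripts to look and compute and a shell command to move; the robot and the scene stay as the last step left them, time stands still between calls to the robot, and variables do not carry over. Pictures are saved under pics/ and viewed, and the job is handed in when it is done.

```bash
ls; mkdir -p pics
cat > h.py <<'E'
from plant import status, eyes, bot
import numpy as np, cv2
def snap(n,f):
    c=eyes.capture(n); cv2.imwrite('pics/'+f+'.png',c['pixels'][:,:,::-1]); np.savez('pics/'+f+'.npz',K=c['mtx'],T=c['cam_to_world']); return c
def load(f):
    d=np.load('pics/'+f+'.npz'); return d['K'],d['T']
def ray(f,u,v):
    K,T=load(f); p=np.linalg.inv(K)@[u,v,1]; d=T[:3,:3]@[p[0],-p[1],-p[2]]; return T[:3,3],d
def atz(f,u,v,z):
    o,d=ray(f,u,v); return o+d*(z-o[2])/d[2]
def proj(f,P):
    K,T=load(f); P=np.atleast_2d(P); q=(P-T[:3,3])@T[:3,:3]; q=q*[1,-1,-1]; q=q@K.T; return q[:,:2]/q[:,2:]
E
python3 - <<'E'
from h import *
for n in ['side','top','wrist']: c=snap(n,n+'0'); print(n,c['mtx'].round(1).tolist(),c['cam_to_world'].round(3).tolist(), [k for k in c])
print(status.observe())
E
```

```text
pics
side [[597.9, 0.0, 307.1], [0.0, 597.9, 222.9], [0.0, 0.0, 1.0]] [[0.998, 0.059, -0.037, 0.527], [-0.068, 0.749, -0.659, -1.261], [-0.011, 0.66, 0.751, 1.476], [0.0, 0.0, 0.0, 1.0]] ['pixels', 'mtx', 'cam_to_world']
top [[447.8, 0.0, 315.7], [0.0, 447.8, 238.4], [0.0, 0.0, 1.0]] [[-0.11, 0.974, -0.197, 0.295], [-0.994, -0.109, 0.019, -0.072], [-0.003, 0.198, 0.98, 1.503], [0.0, 0.0, 0.0, 1.0]] ['pixels', 'mtx', 'cam_to_world']
wrist [[374.3, 0.0, 315.6], [0.0, 374.3, 241.7], [0.0, 0.0, 1.0]] [[0.309, -0.911, -0.274, 0.092], [0.951, 0.295, 0.092, 0.548], [-0.003, -0.289, 0.957, 0.384], [0.0, 0.0, 0.0, 1.0]] ['pixels', 'mtx', 'cam_to_world']
{'clock': 0.15, 'joint_pos': array([ 1.05417610e+00,  2.59203276e-01,  1.53578322e+00, -1.05100193e-05,
        1.34799189e+00, -2.02812595e-01]), 'dq': array([ 0.00043159, -0.00248811, -0.00313639, -0.00204001, -0.00119643,
        0.00106701]), 'tau': array([ 1.90149280e-03, -4.37639487e+01, -2.84235924e+01,  7.16539356e-02,
        3.80818464e-02, -7.34282685e-05]), 'position': array([0.16956451, 0.52279479, 0.21801323]), 'ee_rot': array([-0.41593369,  0.57243241,  0.41552246,  0.57154299]), 'force': array([-3.89347741e-04, -7.45594564e-02, -5.62603955e-01]), 'moment': array([-0.00377977,  0.02484859, -0.00587287]), 'grip_width': 0.9999008707996702}
```

View pics/side0.png

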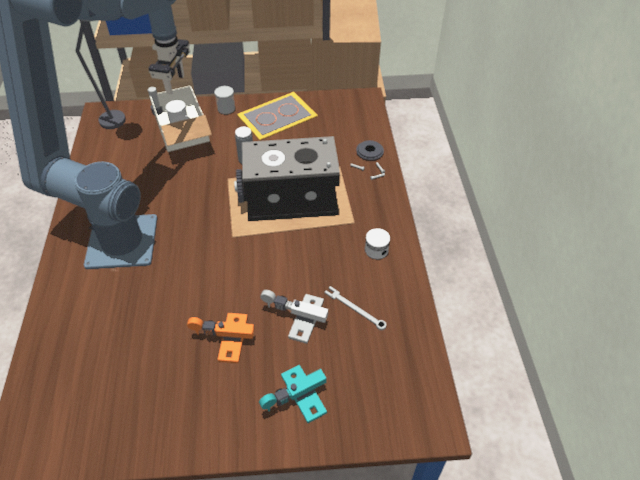

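View pics/top0.png

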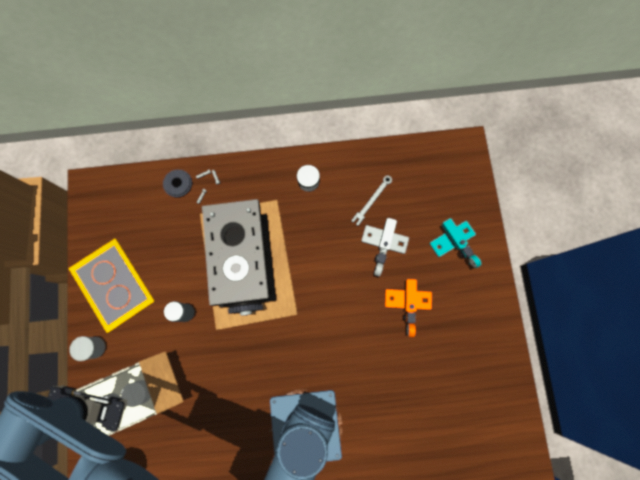

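View pics/wrist0.png

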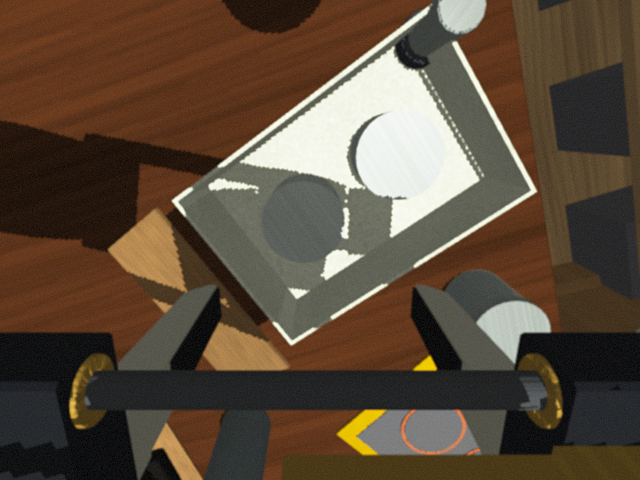

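Run:
```python
import cv2
a=cv2.imread('pics/top0.png'); b=cv2.imread('pics/side0.png')
def crop(im,x0,y0,w,h,f,n): cv2.imwrite('pics/'+n+'.png',cv2.resize(im[y0:y0+h,x0:x0+w],None,fx=f,fy=f,interpolation=cv2.INTER_CUBIC))
crop(a,345,205,80,80,7,'ct_g'); crop(b,250,270,100,80,7,'cs_g'); crop(a,190,190,95,135,4.4,'ct_b'); crop(b,225,125,130,100,6,'cs_b')
```

```text
(no output)
```

View pics/ct_g.png

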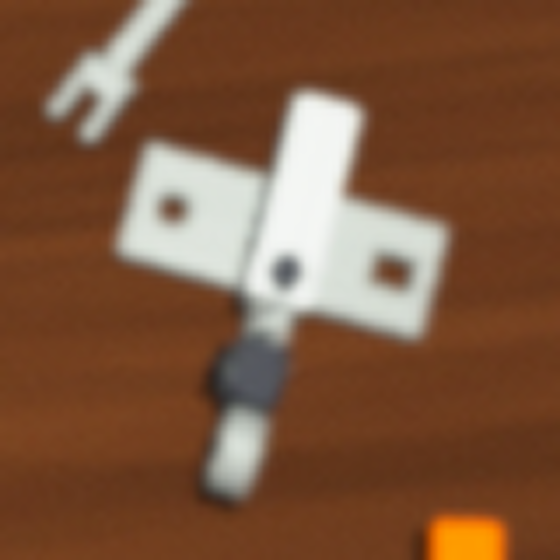

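View pics/cs_g.png

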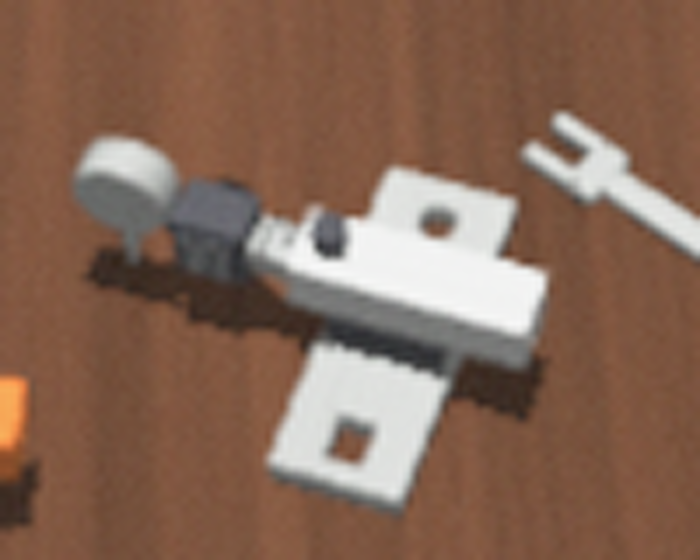

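View pics/ct_b.png

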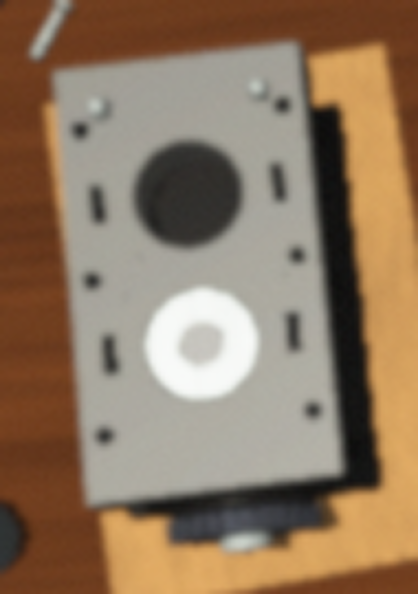

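View pics/cs_b.png

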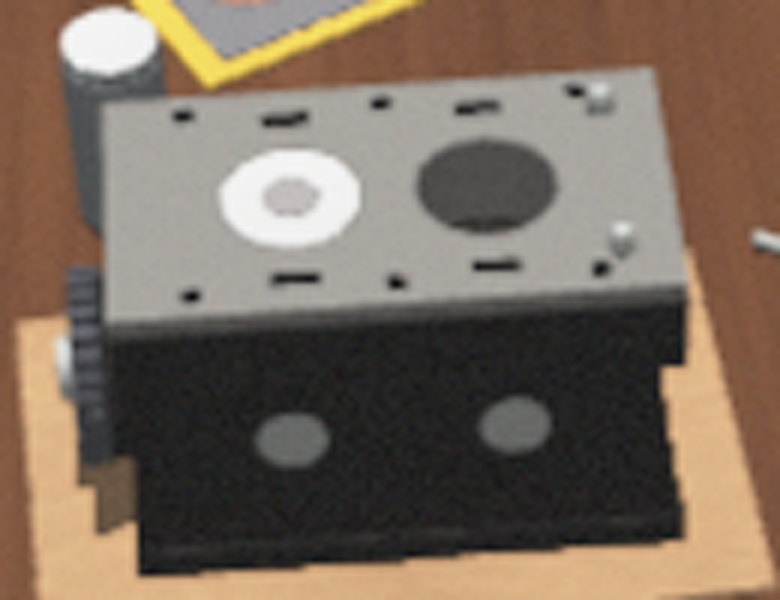

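Run:
```python
from h import *
def t(cx,cy,x0,y0,f): return (x0+(cx+.5)/f-.5, y0+(cy+.5)/f-.5)
def P(n,f,uv,z): p=atz(f,*uv,z); print(n,f,np.round(uv,1),p.round(4)); return p
ht=P('hole','top0',t(173,208,345,205,7),.012); st=P('slot','top0',t(392,271,345,205,7),.012)
hs=P('hole','side0',t(438,222,250,270,7),.012); ss=P('slot','side0',t(350,440,250,270,7),.012)
for h,s in((ht,st),(hs,ss)):
    d=s-h; print('len',np.linalg.norm(d),'yaw of y',np.degrees(np.arctan2(d[1],d[0])),'x yaw',np.degrees(np.arctan2(d[1],d[0]))-90,'mid',(h+s)/2)
a=P('dowA','top0',t(97,104,190,190,4.4),.203); b=P('dowB','top0',t(258,86,190,190,4.4),.203)
a2=P('dowA','side0',t(600,90,225,125,6),.203); b2=P('dowB','side0',t(623,228,225,125,6),.203)
for h,s in((a,b),(a2,b2)):
    d=s-h; print('len',np.linalg.norm(d),'xyaw',np.degrees(np.arctan2(d[1],d[0]))-90,'mid',(h+s)/2)
for n,f,uv in (('bore+','top0',t(202,344,190,190,4.4)),('bore+','side0',t(290,198,225,125,6))): P(n,f,uv,.19)
P('can','top0',(308,177),.062)
print(proj('top0',[[.6,0,0]]))
```

```text
hole top0 [369.3 234.3] [ 0.5895 -0.2829  0.012 ]
slot top0 [400.6 243.3] [ 0.5468 -0.384   0.012 ]
hole side0 [312.1 301.3] [ 0.5927 -0.2828  0.012 ]
slot side0 [299.6 332.4] [ 0.5498 -0.3842  0.012 ]
len 0.10977878616437839 yaw of y -112.87163034273237 x yaw -202.87163034273237 mid [ 0.56817484 -0.33346068  0.012     ]
len 0.11010158270398954 yaw of y -112.92481957761214 x yaw -202.92481957761214 mid [ 0.57122211 -0.33346515  0.012     ]
dowA top0 [211.7 213.2] [0.6682 0.2052 0.203 ]
dowB top0 [248.2 209.2] [0.6687 0.0951 0.203 ]
dowA side0 [324.6 139.6] [0.6701 0.2077 0.203 ]
dowB side0 [328.4 162.6] [0.6725 0.0987 0.203 ]
len 0.11015040927774239 xyaw -179.77156205750478 mid [0.66844424 0.15015526 0.203     ]
len 0.10894807799882653 xyaw -178.73668242405404 mid [0.67127274 0.15320711 0.203     ]
bore+ top0 [235.5 267.8] [0.4979 0.1486 0.19  ]
bore+ side0 [272.9 157.6] [0.5008 0.1497 0.19  ]
can top0 [308 177] [ 0.7987 -0.0966  0.062 ]
[[286.50671855 241.01004962]]
```

```bash
cat >> h.py <<'E'
from scipy.spatial.transform import Rotation as R
def goal(p,jawyaw):  # tool down, jaw z axis at world yaw (deg)
    a=np.radians(jawyaw); z=np.array([np.cos(a),np.sin(a),0]); x=np.array([0,0,-1.]); return np.array(p),np.c_[x,np.cross(z,x),z]
def rel(p,Rg):
    s=status.observe(); R0=R.from_quat(s['ee_rot']).as_matrix(); t=R0.T@(p-s['position']); w=R.from_matrix(R0.T@Rg).as_rotvec(); return t.round(4),w.round(4)
E
python3 - <<'E'
from h import *
s=status.observe(); print(R.from_quat(s['ee_rot']).as_matrix().round(3))
for y in (67.1,-112.9): print(y,rel(*goal([.570,-.333,.18],y)))
E
```

```text
[[-0.001 -0.951  0.309]
 [-0.001  0.309  0.951]
 [-1.     0.    -0.001]]
67.1 (array([ 0.0388, -0.6451, -0.6903]), array([ 0.0859, -0.0014, -0.0002]))
-112.9 (array([ 0.0388, -0.6451, -0.6903]), array([-3.0557e+00,  3.0000e-04, -2.1000e-03]))
```

```bash
python3 -m creep '-0.06 0 0 0 0 0; -0.1 -0.02 -0.02 0 0 0; -0.1 -0.06 -0.064 0.01 0 0; -0.1 -0.10 -0.107 0.01 0 0; -0.1 -0.14 -0.15 0.02 0 0; -0.1 -0.18 -0.193 0.03 0 0; -0.1 -0.22 -0.235 0.03 0 0; -0.1 -0.26 -0.278 0.04 0 0; -0.1 -0.3 -0.321 0.05 0 0; -0.1 -0.34 -0.364 0.05 0 0; -0.1 -0.38 -0.407 0.06 0 0; -0.1 -0.42 -0.45 0.06 0 0; -0.1 -0.46 -0.492 0.07 0 0; -0.08 -0.5 -0.535 0.08 0 0; -0.05 -0.535 -0.573 0.086 0 0; -0.02 -0.57 -0.61 0.086 0 0; 0 -0.61 -0.65 0.086 0 0; 0.02 -0.645 -0.69 0.086 0 0; 0.02 -0.645 -0.69 0.086 0 0; 0.02 -0.645 -0.69 0.086 0 0' 0 10
python3 - <<'E'
from h import *
snap('wrist','w1'); print(status.observe()['joint_pos'].round(3)); print(rel(*goal([.570,-.333,.12],67.1)))
E
```

```text
clock: 2.65
position: [0.5699, -0.3318, 0.198]
ee_rot: [-0.39, 0.589, 0.391, 0.589]
force: [0.1, 0.1, 0.9]
grip_width: 0.999
[-0.696  0.468  1.276  0.     1.398 -1.867]
(array([ 0.079 , -0.0005, -0.0016]), array([ 0.0003,  0.0004, -0.0001]))
```

View pics/w1.png

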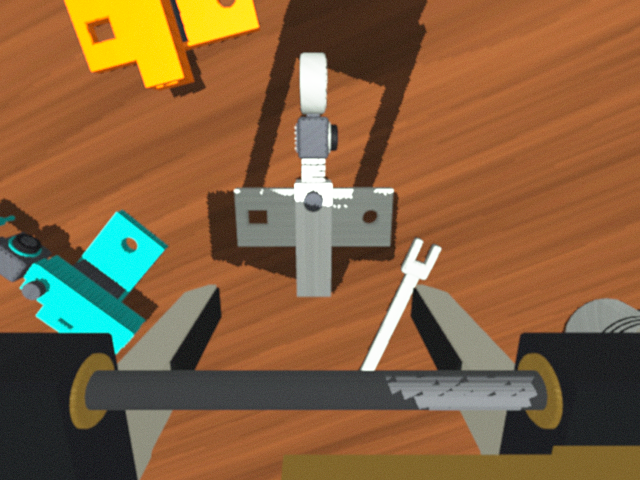

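The wrist view shows the light-grey gauge (sleeve about (313,240), hole (371,216), slot (258,217)) squarely under the gripper. The decoys are orange at (160,50) and turquoise at (90,270).

Run:
```python
from h import *
a=cv2.imread('pics/w1.png'); cv2.imwrite('pics/w1c.png',cv2.resize(a[40:310,200:430],None,fx=2.2,fy=2.2,interpolation=cv2.INTER_CUBIC))
h=atz('w1',371,216.5,.012); s=atz('w1',258,217,.012); d=s-h
print(h,s,np.linalg.norm(d),np.degrees(np.arctan2(d[1],d[0])),(h+s)/2)
p=atz('w1',(331+297)/2,(295),.06);print('sleeve rear top',p)
```

```text
[ 0.59010928 -0.28273359  0.012     ] [ 0.54813932 -0.38308689  0.012     ] 0.10877620084373454 -112.69575575145788 [ 0.5691243  -0.33291024  0.012     ]
sleeve rear top [ 0.62419264 -0.35660679  0.06      ]
```

View pics/w1c.png

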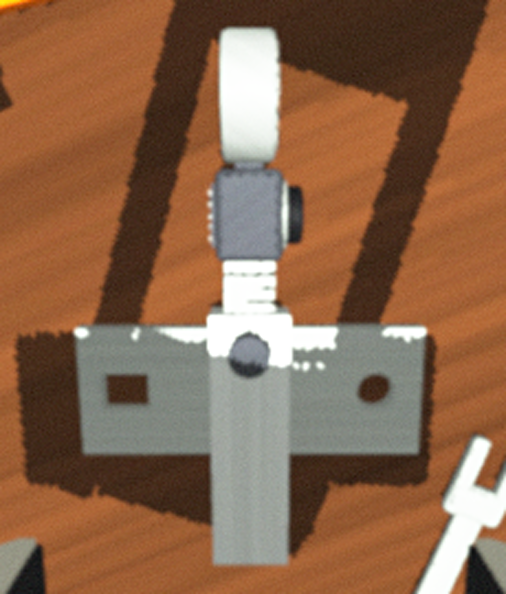

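```bash
python3 -m creep '0.05 0 -0.0015 0 0 0; 0.1 0 -0.0015 0 0 0; 0.14 0 -0.0015 0 0 0; 0.16 0 -0.0015 0 0 0; 0.167 0 -0.0015 0 0 0; 0.167 0 -0.0015 0 0 0' 0 40 && python3 -m creep '0 0 0 0 0 0; 0 0 0 0 0 0; 0 0 0 0 0 0; 0 0 0 0 0 0; 0 0 0 0 0 0; 0 0 0 0 0 0; 0 0 0 0 0 0; 0 0 0 0 0 0' 255 40
python3 - <<'E'
from h import *
snap('wrist','w2');snap('side','s2')
E
```

```text
clock: 3.45
position: [0.5702, -0.3332, 0.033]
ee_rot: [-0.392, 0.589, 0.391, 0.589]
force: [0.8, 0.6, 0.7]
grip_width: 1.003
clock: 4.45
position: [0.5696, -0.3337, 0.0316]
ee_rot: [-0.391, 0.589, 0.391, 0.589]
force: [-0.2, -0.5, -0.6]
grip_width: 0.32
```

View pics/w2.png

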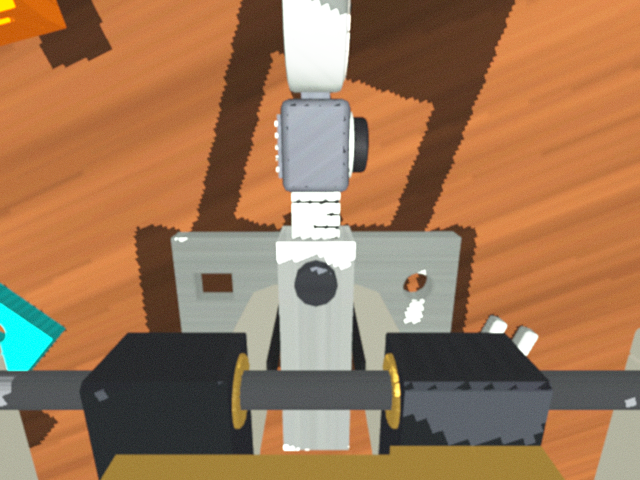

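The fingers are closed on the sleeve: 0.32 × 93 ≈ 30 mm, as it should be. The sleeve is at (316,330) with the foot underneath. Now I'll lift.

```bash
python3 -m creep '-0.01 0 0 0 0 0; -0.03 0 0 0 0 0; -0.07 0 0 0 0 0; -0.12 0 0 0 0 0; -0.17 0 0 0 0 0; -0.21 0 0 0 0 0; -0.24 0 0 0 0 0; -0.25 0 0 0 0 0; -0.25 0 0 0 0 0; -0.25 0 0 0 0 0'
python3 - <<'E'
from h import *
snap('wrist','w3');snap('side','s3')
s=status.observe(); print(s['force'],s['moment'])
# seat relative, commanded approx = measured
g=goal([.670,.1515,.280],90.7); print(rel(*g))
E
```

```text
clock: 5.8
position: [0.5689, -0.333, 0.2792]
ee_rot: [-0.389, 0.59, 0.392, 0.589]
force: [0.5, 0.7, -8.9]
grip_width: 0.323
[ 0.41723126 -0.0826231  -8.43227664] [-0.02239467 -0.07578076 -0.01834881]
(array([4.000e-04, 9.570e-02, 4.857e-01]), array([-0.4121,  0.0018, -0.0032]))
```

View pics/w3.png

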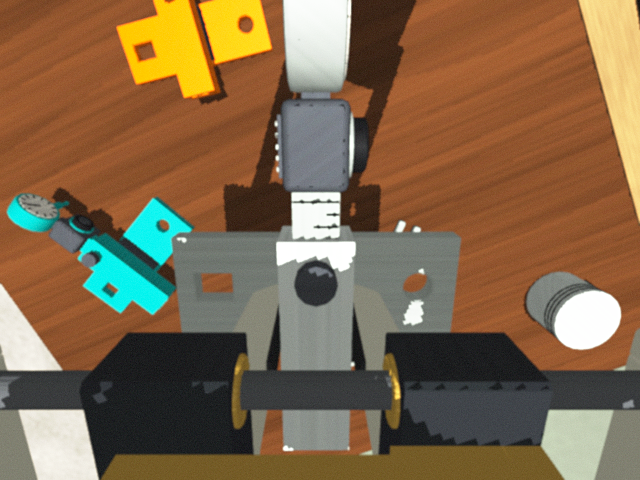

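View pics/s3.png

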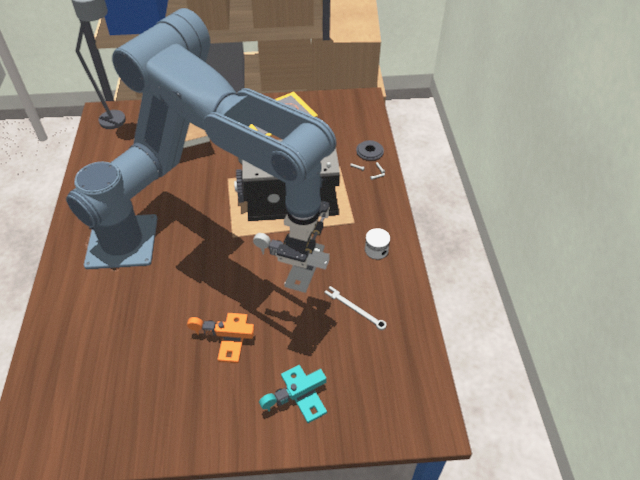

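The gauge hangs level, with the same pixels as before the lift (hole (416,283), slot (216,283)). I'll carry it over the block.

```bash
python3 -m creep '0 0.004 0.02 -0.02 0 0; 0 0.012 0.06 -0.05 0 0; 0 0.022 0.11 -0.09 0 0; 0 0.032 0.16 -0.14 0 0; 0 0.041 0.21 -0.18 0 0; 0 0.051 0.26 -0.22 0 0; 0 0.061 0.31 -0.26 0 0; 0 0.071 0.36 -0.31 0 0; 0 0.081 0.41 -0.35 0 0; 0 0.089 0.45 -0.38 0 0; 0 0.094 0.475 -0.4 0 0; 0 0.0957 0.4857 -0.412 0 0; 0 0.0957 0.4857 -0.412 0 0; 0 0.0957 0.4857 -0.412 0 0; 0 0.0957 0.4857 -0.412 0 0'
python3 - <<'E'
from h import *
for n in('wrist','side','top'):snap(n,n[0]+'4')
g=goal([.670,.1515,.280],90.7); print(rel(*g)); print(status.observe()['joint_pos'])
E
```

```text
clock: 7.78
position: [0.6706, 0.1495, 0.2818]
ee_rot: [0.503, -0.498, -0.502, -0.497]
force: [0.1, 0.2, -9.2]
grip_width: 0.319
(array([0.0018, 0.0006, 0.0014]), array([-0.0012, -0.0001,  0.0001]))
[ 5.83585183e-02  4.87765604e-01  1.04769000e+00 -9.81204653e-05
  1.60602204e+00 -1.52347616e+00]
```

View pics/w4.png

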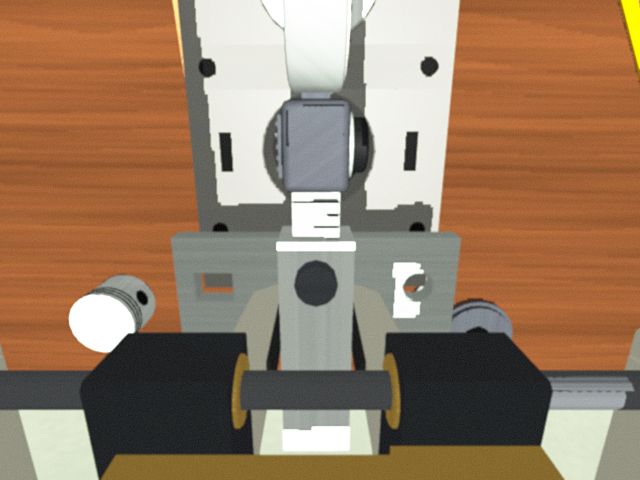

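View pics/s4.png

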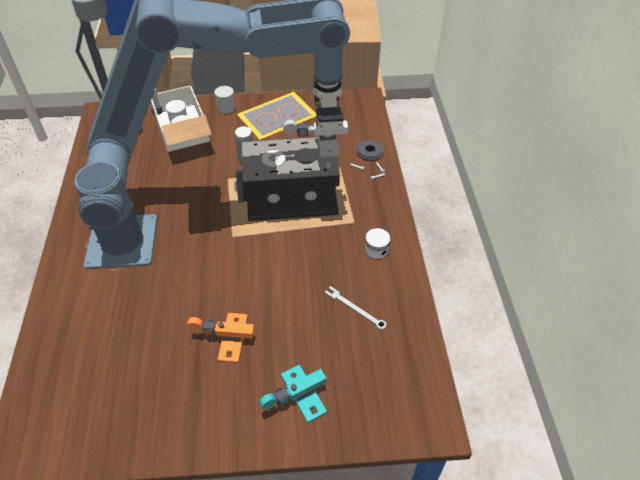

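Run:
```python
from h import *
def t(cx,cy,x0,y0,f): return (x0+(cx+.5)/f-.5, y0+(cy+.5)/f-.5)
T=lambda a,b:t(a,b,190,190,4.4); S=lambda a,b:t(a,b,225,125,6)
def pair(f,a,b,z):
    A=atz(f,*a,z);B=atz(f,*b,z);d=B-A;return ((A+B)/2).round(4),np.linalg.norm(d).round(4),np.degrees(np.arctan2(d[1],d[0])).round(2)
print('mid holes',pair('top0',T(92,281),T(297,255),.19),pair('side0',S(381,104),S(397,282),.19),pair('w4',(429,66),(207,67),.19))
print('slots+? ',pair('top0',T(97,204),T(279,182),.19),pair('side0',S(477,107),S(497,266),.19),pair('w4',(411,151),(226,152),.19))
a=cv2.imread('pics/w4.png'); cv2.imwrite('pics/w4c.png',cv2.resize(a[30:330,170:470],None,fx=2,fy=2,interpolation=cv2.INTER_CUBIC))
h=pair('w2',(416,283),(216,283),.012);print('gauge in w2',h)
from scipy.spatial.transform import Rotation
# gauge hole/slot now: bottom z = TCPz-.0316 ; top +.012
s=status.observe(); z=s['position'][2]-.0316+.012
print('gauge now',pair('w4',(415.5,283),(216.5,283),z), s['position'])
for n in ['bore+']:
  print(atz('side0',*S(290,198),.19),atz('top0',*T(202,344),.19))
```

```text
mid holes (array([0.5502, 0.1497, 0.19  ]), np.float64(0.1393), np.float64(-89.0)) (array([0.5531, 0.1511, 0.19  ]), np.float64(0.1394), np.float64(-89.31)) (array([0.5519, 0.1496, 0.19  ]), np.float64(0.1398), np.float64(-89.22))
slots+?  (array([0.6025, 0.1502, 0.19  ]), np.float64(0.1246), np.float64(-89.3)) (array([0.6051, 0.1517, 0.19  ]), np.float64(0.125), np.float64(-88.96)) (array([0.604 , 0.1506, 0.19  ]), np.float64(0.124), np.float64(-89.14))
gauge in w2 (array([ 0.5676, -0.3329,  0.012 ]), np.float64(0.1071), np.float64(-112.91))
gauge now (array([0.6685, 0.1496, 0.2622]), np.float64(0.1065), np.float64(-89.41)) [0.67063661 0.15013476 0.28180853]
[0.50080227 0.14974737 0.19      ] [0.49792416 0.14859227 0.19      ]
```

View pics/w4c.png

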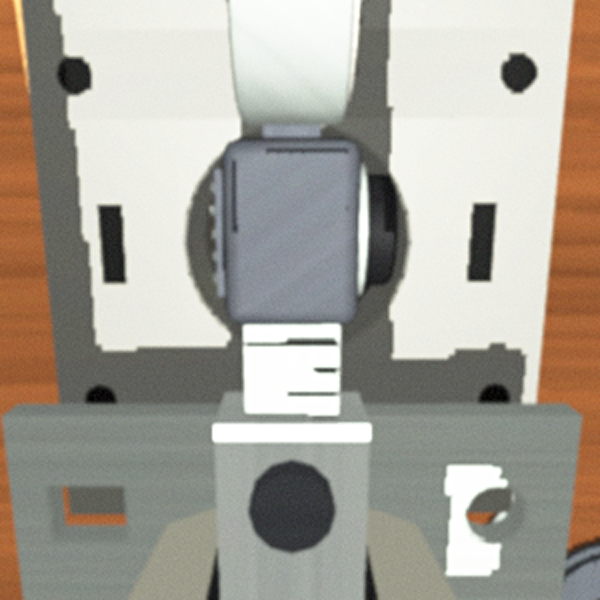

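Run:
```python
from h import *
s=status.observe(); p=s['position']; zb=p[2]-.0316
print(p)
y=np.radians(-89.3); gx=np.array([np.sin(-y)*-1,0,0])
for nm,u,v,z,off in (('holes',316.2,286.8,zb+.012,0),('fronttop',316,238.5,zb+.012,28),('frontbot',316,232.5,zb,28),('screw top c',316,283,zb+.047+.026,27),('sleeve front top edge',316,242,zb+.06,40),('sleeve rear top',316,450,zb+.06,-60)):
    q=atz('w4',u,v,z); print(nm,(q[:2]+[off/1000,off/1000*.0125]).round(4))
W=[(q) for q in proj('w4',[[.67,.1514,.19]])]; print(W)
```

```text
[0.67063661 0.15013476 0.28180853]
holes [0.6707 0.1497]
fronttop [0.6716 0.1497]
frontbot [0.6717 0.1497]
screw top c [0.6694 0.1497]
sleeve front top edge [0.671  0.1498]
sleeve rear top [0.6712 0.1495]
[array([318.4951312 , 245.45904079])]
```

```bash
python3 -m creep '0.01 0.001 0.0015 0 0 0; 0.02 0.001 0.0015 0 0 0; 0.03 0.001 0.0015 0 0 0; 0.036 0.001 0.0015 0 0 0; 0.039 0.001 0.0015 0 0 0; 0.039 0.001 0.0015 0 0 0; 0.039 0.001 0.0015 0 0 0'
python3 - <<'E'
from h import *
for n in('wrist','side','top'):
    c=snap(n,n[0]+'5')
a=cv2.imread('pics/w5.png'); cv2.imwrite('pics/w5c.png',cv2.resize(a[200:330,160:480],None,fx=2.5,fy=2.5,interpolation=cv2.INTER_CUBIC))
a=cv2.imread('pics/s5.png'); cv2.imwrite('pics/s5c.png',cv2.resize(a[90:190,260:360],None,fx=6,fy=6,interpolation=cv2.INTER_CUBIC))
print(status.observe()['position'])
E
```

```text
clock: 8.8
position: [0.6698, 0.1525, 0.2432]
ee_rot: [0.503, -0.497, -0.503, -0.497]
force: [-0.5, -0.0, -8.4]
grip_width: 0.321
[0.6697474  0.15253404 0.24308397]
```

View pics/w5c.png

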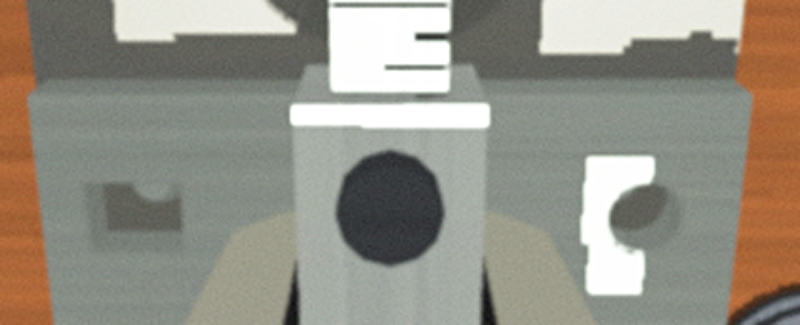

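View pics/s5c.png

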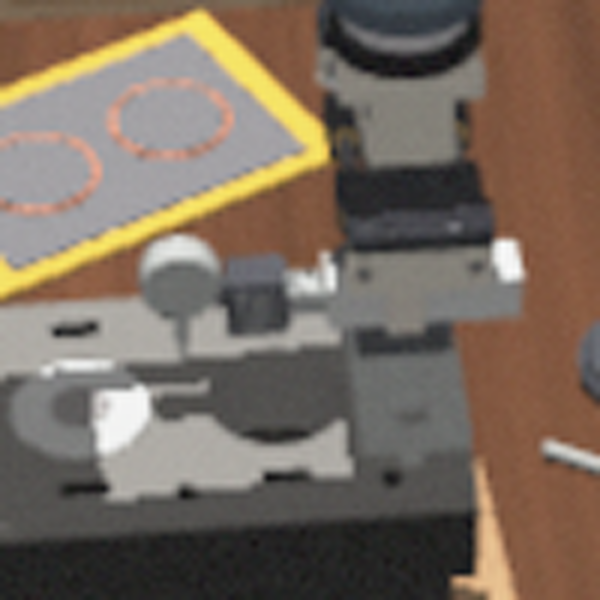

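Run:
```python
from h import *
w=lambda q:((q-[160,200]+.5)*2.5-.5).round(1)
gx=np.array([np.cos(np.radians(180.8)),np.sin(np.radians(180.8)),0]); gy=np.array([-gx[1],gx[0],0])
seat=np.array([.670,.1514,0])
for n,sg in(('slot',1),('hole',-1)):
    d=seat+sg*.055*gy
    print(n,'dowel tip centre',w(proj('w5',d+[0,0,.203])[0]),'tip near edge',w(proj('w5',d+[0,0,.203]+.004*gx)[0]))
    z=status.observe()['position'][2]-.0316
    for c in ([0,0],[8,8],[-8,-8],[8,-8],[-8,8]) : print('  foot pt if gauge at seat',c,w(proj('w5',d+[0,0,z+.012]+gx*c[0]/1000+gy*c[1]/1000*(1.25 if sg>0 else 1))[0]))
    print('  bottom corner front',w(proj('w5',d+[0,0,z]+gx*.008)[0]))
print(w(proj('w5',seat+gx*.028+[0,0,z+.012])[0]),w(proj('w5',seat+gx*.028-gy*.075+[0,0,z+.012])[0]),w(proj('w5',seat+gx*.028+gy*.075+[0,0,z+.012])[0]))
a=cv2.imread('pics/w5.png'); cv2.imwrite('pics/w5d.png',np.hstack([cv2.resize(a[255:315,185:245],None,fx=6.6,fy=6.6,interpolation=cv2.INTER_CUBIC),cv2.resize(a[255:315,385:445],None,fx=6.6,fy=6.6,interpolation=cv2.INTER_CUBIC)]))
```

```text
slot dowel tip centre [152.1 183.4] tip near edge [150.8 167.5]
  foot pt if gauge at seat [0, 0] [128.8 218.7]
  foot pt if gauge at seat [8, 8] [ 78.7 184.1]
  foot pt if gauge at seat [-8, -8] [177.9 252.5]
  foot pt if gauge at seat [8, -8] [172.7 183.9]
  foot pt if gauge at seat [-8, 8] [ 85.9 252.7]
  bottom corner front [140.2 164.2]
hole dowel tip centre [618.5 182.6] tip near edge [619.6 166.7]
  foot pt if gauge at seat [0, 0] [640.7 217.9]
  foot pt if gauge at seat [8, 8] [605.8 183.2]
  foot pt if gauge at seat [-8, -8] [674.7 251.7]
  foot pt if gauge at seat [8, -8] [681.2 183.1]
  foot pt if gauge at seat [-8, 8] [601.1 251.9]
  bottom corner front [629.7 163.3]
[384.1  93.1] [748.   92.4] [20.7 93.8]
```

View pics/w5d.png

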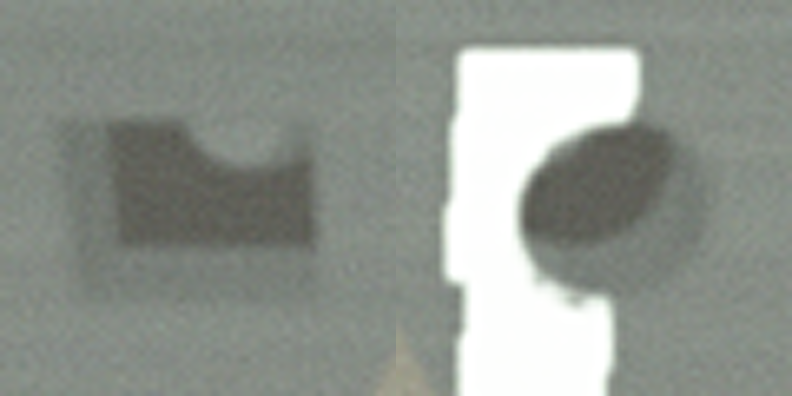

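```bash
python3 -m creep '0.003 0 0 0 0 0; 0.006 0 0 0 0 0; 0.009 0 0 0 0 0; 0.012 0 0 0 0 0; 0.0145 0 0 0 0 0; 0.017 0 0 0 0 0; 0.017 0 0 0 0 0; 0.017 0 0 0 0 0'
python3 - <<'E'
from h import *
for n in('wrist','side'):
    c=snap(n,n[0]+'6')
a=cv2.imread('pics/w6.png'); cv2.imwrite('pics/w6d.png',np.hstack([cv2.resize(a[255:315,185:245],None,fx=6.6,fy=6.6,interpolation=cv2.INTER_CUBIC),cv2.resize(a[255:315,385:445],None,fx=6.6,fy=6.6,interpolation=cv2.INTER_CUBIC)]))
s=status.observe();print(s['position'],s['force'],s['moment'])
E
```

```text
clock: 9.95
position: [0.6695, 0.1525, 0.2257]
ee_rot: [0.503, -0.497, -0.503, -0.497]
force: [-0.3, -0.7, -8.2]
grip_width: 0.32
[0.66955326 0.15247264 0.22572378] [-0.04588776 -0.80021232 -8.35324616] [-0.11246385 -0.07759352 -0.00620979]
```

View pics/w6d.png

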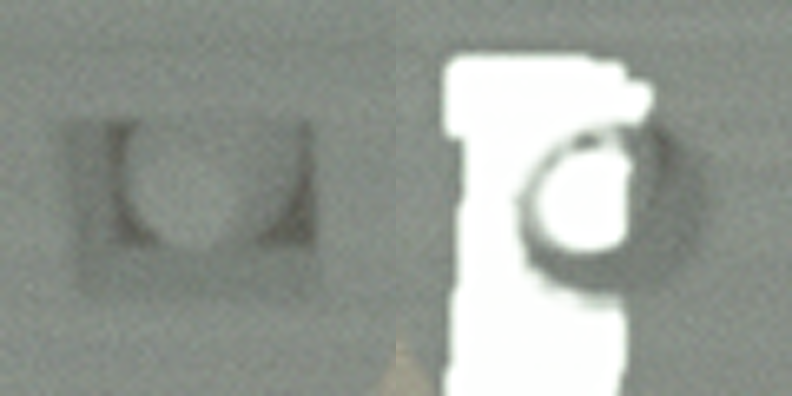

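Both dowels (about (217,284) and (412,285) in w6) now stand inside the slot and hole, with no side force. I'll ease it down to the deck.

```bash
python3 -m creep '0.001 0 0 0 0 0; 0.002 0 0 0 0 0; 0.003 0 0 0 0 0; 0.004 0 0 0 0 0; 0.004 0 0 0 0 0; 0.004 0 0 0 0 0'; python3 -m creep '0.0005 0 0 0 0 0; 0.001 0 0 0 0 0; 0.001 0 0 0 0 0'
```

```text
clock: 10.8
position: [0.6696, 0.1524, 0.2217]
ee_rot: [0.503, -0.497, -0.503, -0.497]
force: [0.6, -1.0, -8.1]
grip_width: 0.321
clock: 11.18
position: [0.6697, 0.1524, 0.2216]
ee_rot: [0.503, -0.497, -0.503, -0.497]
force: [-1.6, -1.6, 0.5]
grip_width: 0.318
```

```bash
python3 -m creep '0.0005 0 0 0 0 0; 0.0005 0 0 0 0 0; 0.0005 0 0 0 0 0'; python3 -m creep '0 0 0 0 0 0; 0 0 0 0 0 0; 0 0 0 0 0 0; 0 0 0 0 0 0; 0 0 0 0 0 0' 110 20
python3 - <<'E'
from h import *
for n in('wrist','side'):
    c=snap(n,n[0]+'7')
a=cv2.imread('pics/s7.png'); cv2.imwrite('pics/s7c.png',cv2.resize(a[90:190,240:360],None,fx=6,fy=6,interpolation=cv2.INTER_CUBIC))
E
```

```text
clock: 11.55
position: [0.6698, 0.1524, 0.2216]
ee_rot: [0.503, -0.497, -0.503, -0.497]
force: [-3.6, -2.1, 6.7]
grip_width: 0.318
clock: 12.18
position: [0.6696, 0.1525, 0.22]
ee_rot: [-0.503, 0.497, 0.503, 0.497]
force: [0.1, 0.8, 0.3]
grip_width: 0.569
```

View pics/w7.png

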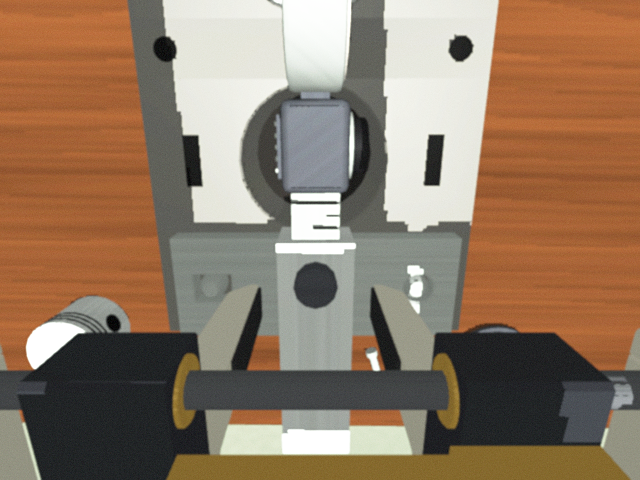

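View pics/s7c.png

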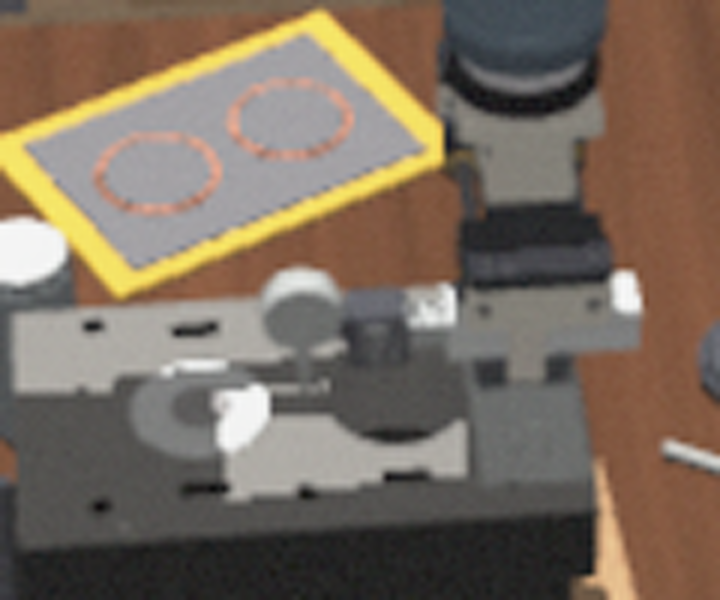

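The gauge is seated: the foot lies flat, the dowels fill the hole (416,288) and slot (212,288), and the dial points to the pistons. Next I measure the reach.

Run:
```python
from h import *
a=cv2.imread('pics/w7.png'); cv2.imwrite('pics/w7c.png',cv2.resize(a[80:310,250:390],None,fx=3.4,fy=2.6,interpolation=cv2.INTER_CUBIC))
gx=np.array([np.cos(np.radians(180.8)),np.sin(np.radians(180.8)),0])
seat=np.array([.670,.152,.237])
s=status.observe(); print(s['position'],np.degrees(np.arctan2(*R.from_quat(s['ee_rot']).as_matrix()[[1,0],2])))
print('sleeve front top',proj('w7',seat+gx*.04+[0,0,.013]))
for r in np.arange(0,.02,.005): print(r,'head rear top',proj('w7',seat+gx*(.045+r)+[0,0,.018]).round(1),'front top',proj('w7',seat+gx*(.077+r)+[0,0,.018]).round(1))
```

```text
[0.66959185 0.1525428  0.22009829] 90.69833617935565
sleeve front top [[313.82006237 243.40933405]]
0.0 head rear top [[313.7 234.3]] front top [[313.3 143.2]]
0.005 head rear top [[313.6 220.9]] front top [[313.3 127.7]]
0.01 head rear top [[313.6 207.2]] front top [[313.2 111.9]]
0.015 head rear top [[313.5 193.2]] front top [[313.2  95.7]]
```

View pics/w7c.png

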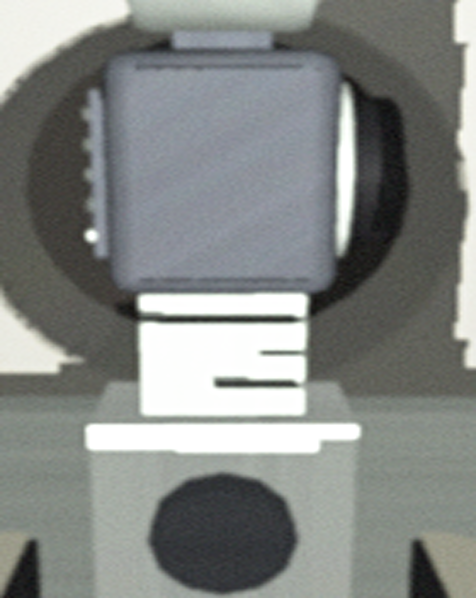

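```bash
python3 -m creep '0 0 0 0 0 0; 0 0.01 0 0 0 0; 0.001 0.03 0.0005 0 0 0; 0.001 0.05 0.0005 0 0 0; 0.001 0.067 0.0005 0 0 0; 0.001 0.075 0.0005 0 0 0; 0.001 0.075 0.0005 0 0 0; 0.001 0.075 0.0005 0 0 0' 80 20
python3 - <<'E'
from h import *
for n in('wrist','side'):
    c=snap(n,n[0]+'8')
a=cv2.imread('pics/s8.png'); cv2.imwrite('pics/s8c.png',cv2.resize(a[90:190,240:360],None,fx=6,fy=6,interpolation=cv2.INTER_CUBIC))
E
```

```text
clock: 13.28
position: [0.595, 0.152, 0.2192]
ee_rot: [0.503, -0.497, -0.503, -0.497]
force: [-0.2, 1.2, -0.5]
grip_width: 0.685
```

View pics/w8.png

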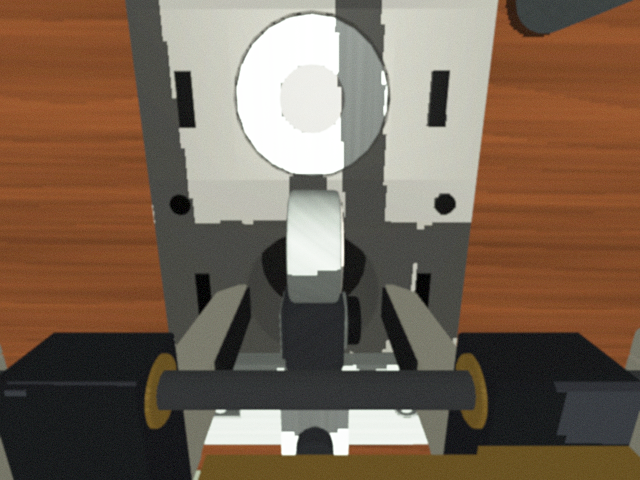

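View pics/s8c.png

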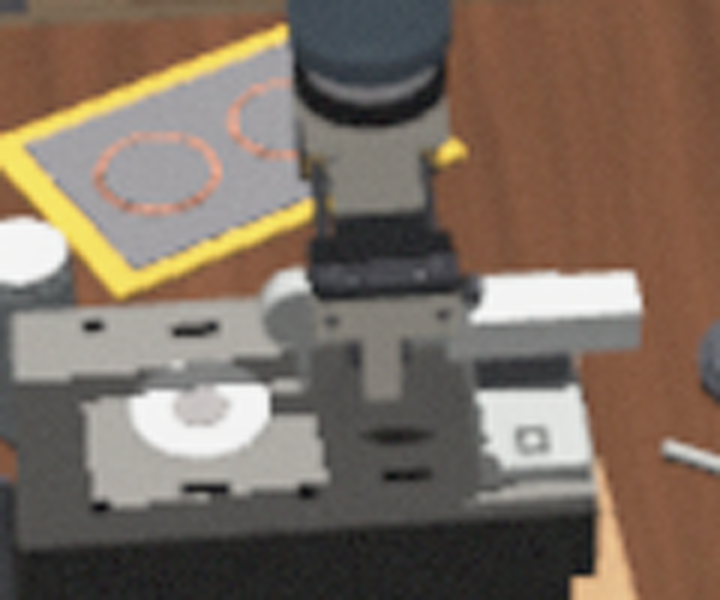

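```bash
python3 -m creep '0 0 0 0 0 0; 0 0 0 0 0 0; 0 0 0 0 0 0; 0 0 0 0 0 0; 0 0 0 0 0 0; 0 0 0 0 0 0; 0 0 0 0 0 0; 0 0 0 0 0 0' 255 20
python3 - <<'E'
from h import *
s=status.observe();print(s['force'],s['moment'],s['grip_width']*93); snap('side','s9');snap('wrist','w9')
a=cv2.imread('pics/s9.png'); cv2.imwrite('pics/s9c.png',cv2.resize(a[90:190,240:360],None,fx=6,fy=6,interpolation=cv2.INTER_CUBIC))
E
```

```text
clock: 14.38
position: [0.5945, 0.1519, 0.219]
ee_rot: [-0.503, 0.497, 0.503, 0.497]
force: [-1.7, -1.5, -0.9]
grip_width: 0.272
[-1.66520652 -1.53108385 -0.87521457] [-0.10172669  0.17036857  0.05601595] 25.324275722331024
```

View pics/w9.png

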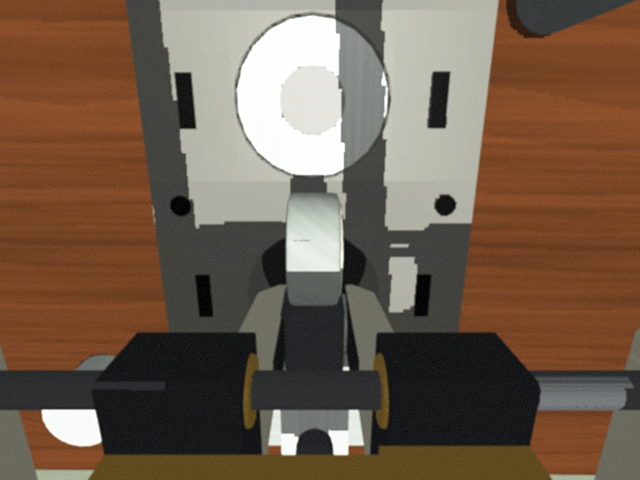

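Run:
```python
from h import *
a=cv2.imread('pics/w9.png'); cv2.imwrite('pics/w9c.png',cv2.resize(a[180:460,230:400],None,fx=3,fy=2.1,interpolation=cv2.INTER_CUBIC))
a=cv2.imread('pics/w8.png'); cv2.imwrite('pics/w8c.png',cv2.resize(a[180:460,230:400],None,fx=3,fy=2.1,interpolation=cv2.INTER_CUBIC))
```

```text
(no output)
```

View pics/w9c.png

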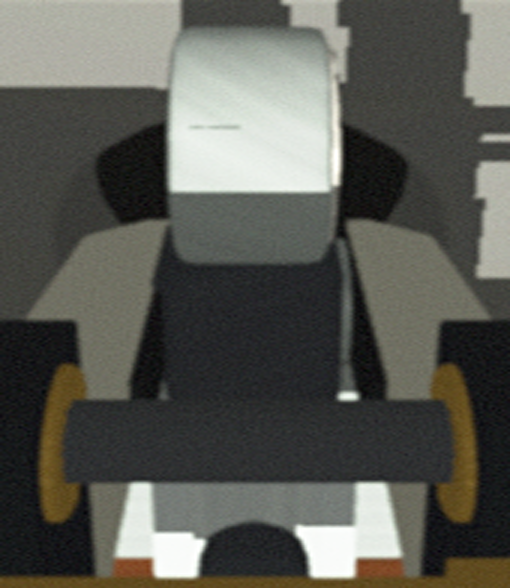

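View pics/w8c.png

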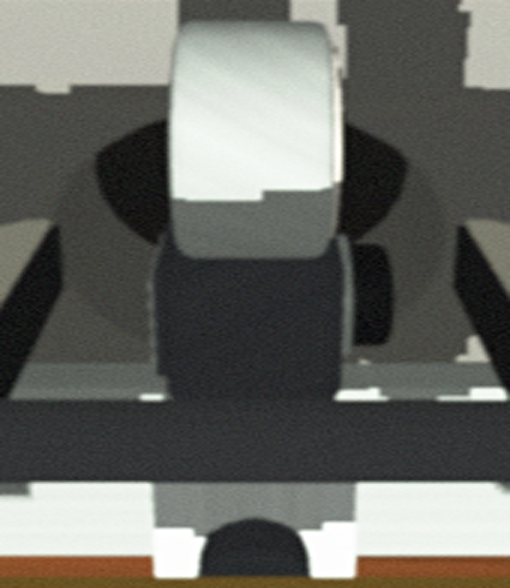

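View pics/s9c.png

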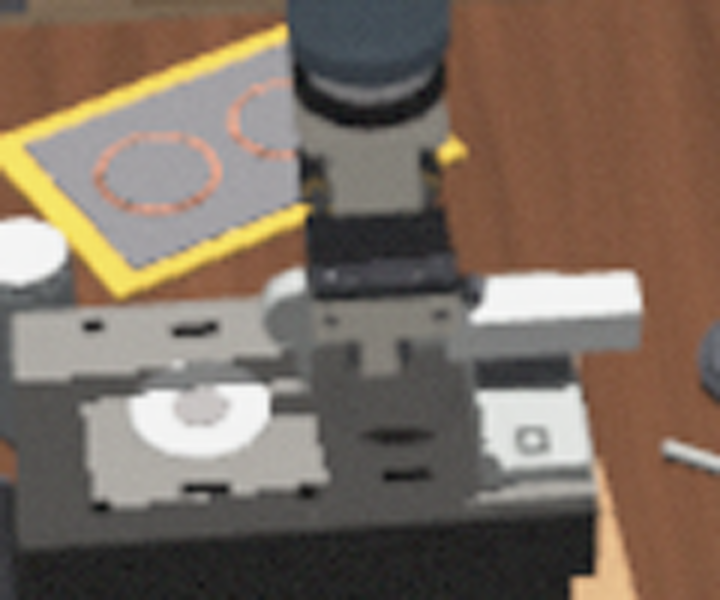

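```bash
python3 -m creep '0 0.0005 0 0 0 0; 0 0.001 0 0 0 0; 0 0.002 0 0 0 0; 0 0.003 0 0 0 0; 0 0.003 0 0 0 0'
python3 - <<'E'
from h import *
s=status.observe();print(s['force'],s['moment'],s['grip_width']*93,s['position']); snap('wrist','w10')
E
```

```text
clock: 15.1
position: [0.5914, 0.1521, 0.2191]
ee_rot: [-0.503, 0.497, 0.503, 0.497]
force: [0.6, -1.3, -3.9]
grip_width: 0.27
[ 0.61749234 -1.32306407 -3.94247706] [-0.03291926 -0.13522546 -0.01845314] 25.139118430257017 [0.59141487 0.15210185 0.21907644]
```

Run:
```python
from h import *
a=cv2.imread('pics/w9.png');b=cv2.imread('pics/w10.png')
f=lambda a:cv2.resize(a[180:460,240:390],None,fx=2.6,fy=2.1,interpolation=cv2.INTER_CUBIC)
cv2.imwrite('pics/w910.png',np.hstack([f(a),f(b)]))
```

```text
(no output)
```

View pics/w910.png

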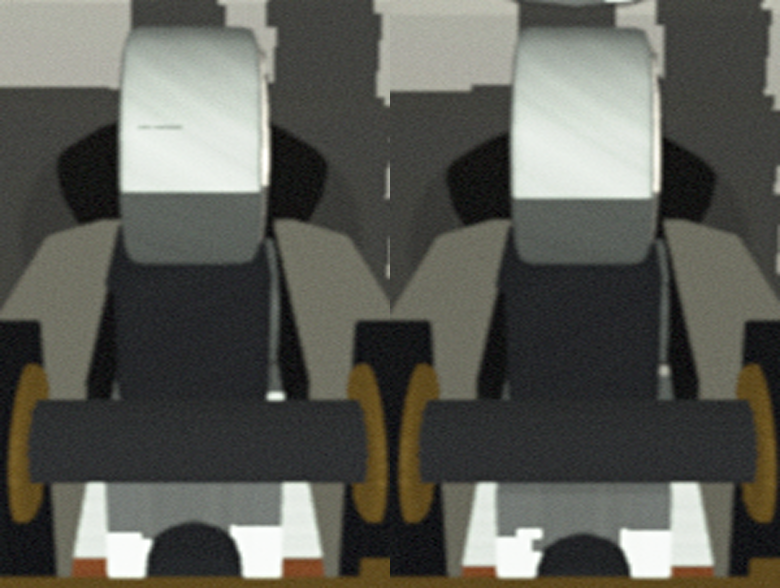

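Run:
```python
from h import *
for f in ('w5','w7'):
    a=cv2.imread(f'pics/{f}.png').mean(2); print(f,'bar right cols 326-334 rows185-250'); print(a[185:250,326:336].mean(1).round().astype(int).tolist())
```

```text
w5 bar right cols 326-334 rows185-250
[145, 139, 133, 129, 118, 110, 163, 247, 255, 255, 254, 254, 254, 255, 255, 243, 143, 140, 242, 255, 255, 254, 254, 254, 254, 255, 255, 241, 133, 60, 88, 202, 255, 255, 254, 254, 254, 254, 255, 255, 241, 136, 134, 239, 255, 255, 254, 254, 254, 255, 255, 236, 143, 106, 128, 150, 222, 255, 255, 255, 255, 255, 255, 255, 255]
w7 bar right cols 326-334 rows185-250
[141, 130, 108, 113, 124, 116, 107, 159, 244, 255, 255, 254, 254, 255, 255, 239, 134, 54, 70, 192, 255, 255, 254, 254, 254, 254, 254, 255, 255, 227, 121, 175, 254, 255, 254, 254, 254, 254, 255, 255, 236, 135, 62, 97, 210, 255, 255, 254, 254, 253, 253, 254, 255, 255, 221, 146, 136, 171, 247, 255, 255, 255, 255, 255, 255]
```

```bash
python3 -m creep '0.0003 0.002 0 0 0 0; 0.0005 0.006 0 0 0 0; 0.0005 0.011 0 0 0 0; 0.0005 0.016 0 0 0 0; 0.0005 0.021 0 0 0 0; 0.0005 0.026 0 0 0 0; 0.0005 0.031 0 0 0 0; 0.0005 0.036 0 0 0 0; 0.0005 0.041 0 0 0 0; 0.0005 0.045 0 0 0 0; 0.0005 0.048 0 0 0 0; 0.0005 0.050 0 0 0 0; 0.0005 0.052 0 0 0 0; 0.0005 0.052 0 0 0 0; 0.0005 0.052 0 0 0 0' 255 25
python3 - <<'E'
from h import *
s=status.observe();print(s['force'],s['moment'],s['grip_width']*93,s['position']); 
for n in('wrist','side','top'):snap(n,n[0]+'11')
a=cv2.imread('pics/s11.png'); cv2.imwrite('pics/s11c.png',cv2.resize(a[100:180,240:350],None,fx=7,fy=7,interpolation=cv2.INTER_CUBIC))
a=cv2.imread('pics/t11.png'); cv2.imwrite('pics/t11c.png',cv2.resize(a[190:310,180:300],None,fx=5,fy=5,interpolation=cv2.INTER_CUBIC))
E
```

```text
clock: 17.02
position: [0.5393, 0.1515, 0.2187]
ee_rot: [-0.503, 0.497, 0.503, 0.497]
force: [-0.2, 0.1, 3.6]
grip_width: 0.268
[-0.21824577  0.07318178  3.55474602] [ 0.27787919 -0.17061865 -0.0724611 ] 24.959432736382777 [0.5393228  0.15152165 0.21872493]
```

View pics/s11c.png

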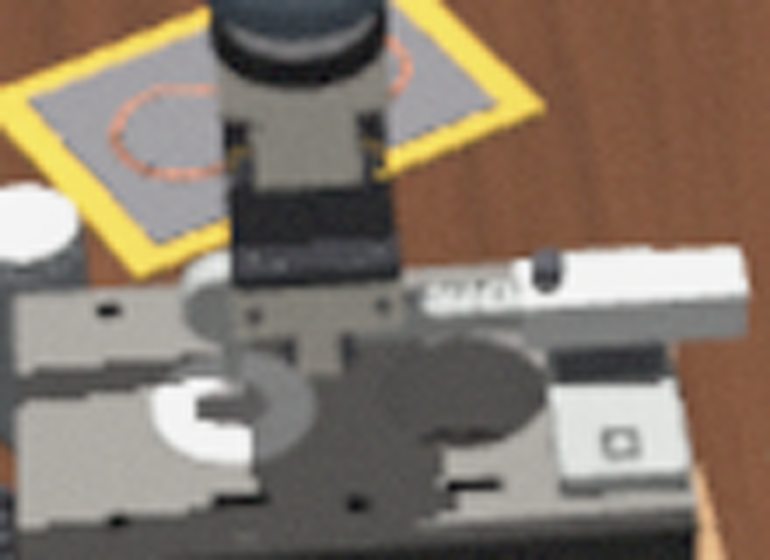

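View pics/t11c.png

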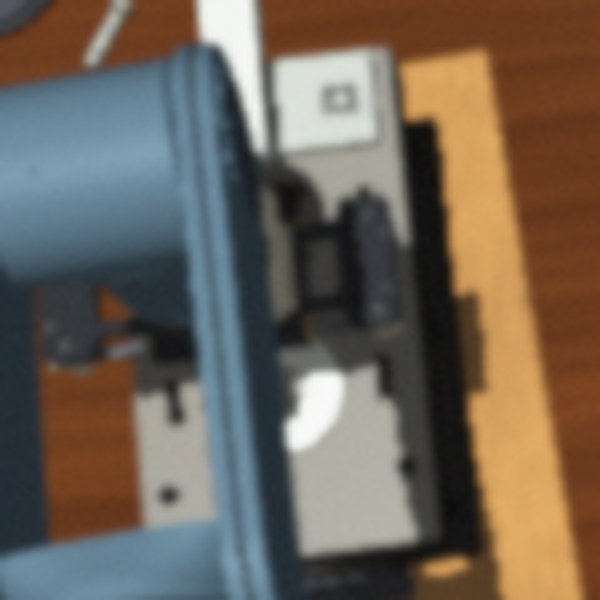

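View pics/w11.png

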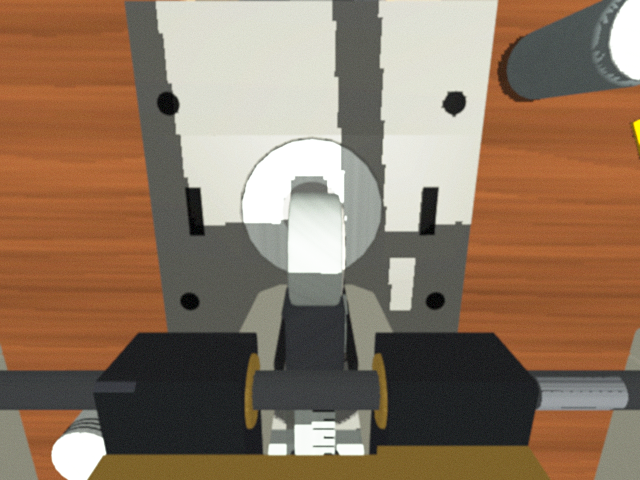

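Run:
```python
from h import *
a=cv2.imread('pics/w11.png'); cv2.imwrite('pics/w11c.png',cv2.resize(a[160:330,260:370],None,fx=5,fy=3.5,interpolation=cv2.INTER_CUBIC))
cv2.imwrite('pics/w11e.png',cv2.resize(a[395:460,260:370],None,fx=6,fy=6,interpolation=cv2.INTER_CUBIC))
th=np.linspace(0,2*np.pi,360)
for f in('w8','w11'):
  for x0 in (np.arange(.494,.508,.002) if f=='w11' else np.arange(.550,.562,.002)):
    P=np.c_[x0+.021*np.cos(th),np.full(360,.1505),.252+.021*np.sin(th)]; q=proj(f,P); print(f,x0.round(4),q[:,1].min().round(1),q[:,1].max().round(1))
for r in (60,65,70,75): print(r,'sleeve end row in w11 (top)',proj('w11',[[.63,.152,.250]]).round(1),proj('w11',[[.63,.152,.243]]).round(1)); break
sx=atz('side0',0,0,.1)
gx=np.array([np.cos(np.radians(180.8)),np.sin(np.radians(180.8)),0])
```

```text
w8 0.55 173.6 289.0
w8 0.552 179.2 294.1
w8 0.554 184.7 299.2
w8 0.556 190.2 304.2
w8 0.558 195.7 309.2
w8 0.56 201.0 314.1
w8 0.562 206.3 319.0
w11 0.494 172.9 288.8
w11 0.496 178.5 293.9
w11 0.498 184.1 299.0
w11 0.5 189.6 304.0
w11 0.502 195.1 309.0
w11 0.504 200.5 314.0
w11 0.506 205.8 318.9
w11 0.508 211.1 323.8
60 sleeve end row in w11 (top) [[314.3 505.4]] [[314.4 491.8]]
```

View pics/w11c.png

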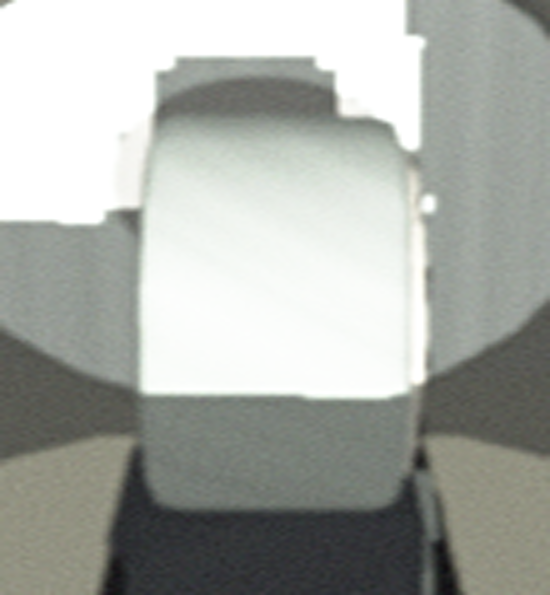

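View pics/w11e.png

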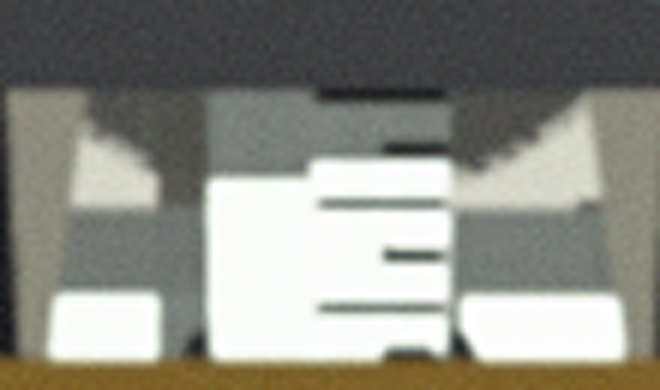

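```bash
python3 -m creep '0 0 0 0 0 0; 0 0 0 0 0 0; 0 0 0 0 0 0; 0 0 0 0 0 0; 0 0 0 0 0 0; 0 0 0 0 0 0; 0 0 0 0 0 0; 0 0 0 0 0 0'
python3 - <<'E'
from h import *
for n in('wrist','side'):snap(n,n[0]+'12')
a=cv2.imread('pics/s11.png').astype(int);b=cv2.imread('pics/s12.png').astype(int);print('side diff',(abs(a-b).max(2)>40).sum())
a=cv2.imread('pics/w11.png').astype(int);b=cv2.imread('pics/w12.png').astype(int);print('wrist diff',(abs(a-b).max(2)>40).sum())
# seating check from side: foot top corners / slot
gx=np.array([np.cos(np.radians(180.8)),np.sin(np.radians(180.8)),0]); gy=np.array([-gx[1],gx[0],0]); seat=np.array([.6713,.1528,.19])
c=lambda q:((q-[240,100]+.5)*7-.5).round(0)
for nm,p in(('slot',[0,55,12]),('corner front-right',[28,75,12]),('corner rear',[-28,75,12]),('sleeve rear top near',[-60,15,60]),('sleeve rear bot near',[-60,15,34]),('sleeve front top near',[40,15,60])):
    print(nm,c(proj('side0',seat+(gx*p[0]+gy*p[1]+np.array([0,0,p[2]]))/1000)[0]))if 0 else print(nm,c(proj('side0',seat+gx*p[0]/1000+gy*p[1]/1000+np.array([0,0,p[2]/1000]))[0]))
E
```

```text
clock: 18.18
position: [0.5396, 0.1515, 0.2186]
ee_rot: [-0.503, 0.497, 0.503, 0.497]
force: [-1.5, 1.8, 2.7]
grip_width: 0.265
side diff 5
wrist diff 713
slot [621. 444.]
corner front-right [563. 479.]
corner rear [689. 471.]
sleeve rear top near [748. 294.]
sleeve rear bot near [746. 338.]
sleeve front top near [523. 308.]
```

Run:
```python
from h import *
a=cv2.imread('pics/w11.png').astype(int);b=cv2.imread('pics/w12.png').astype(int);m=abs(a-b).max(2)>40
ys,xs=np.nonzero(m);print(np.histogram(ys,8,(0,480))[0],np.histogram(xs,8,(0,640))[0])
for f in ('w11','w12'):
    g=cv2.imread(f'pics/{f}.png').mean(2)[180:320,300:330].mean(1); print(f,g[5:25].round().astype(int).tolist(), g[115:135].round().astype(int).tolist())
```

```text
[176 129 106 118  40  36  34  74] [  3  11  75 157 253 132  39  43]
w11 [123, 121, 120, 118, 118, 119, 120, 124, 129, 137, 144, 155, 162, 170, 179, 187, 193, 198, 201, 203] [121, 119, 118, 118, 118, 117, 117, 117, 115, 108, 87, 64, 51, 50, 51, 51, 52, 52, 53, 52]
w12 [124, 121, 121, 120, 120, 121, 120, 124, 131, 138, 147, 156, 165, 173, 181, 189, 194, 199, 203, 206] [121, 121, 120, 120, 120, 118, 119, 118, 116, 109, 86, 62, 51, 51, 53, 53, 53, 53, 53, 53]
```

View pics/w12.png

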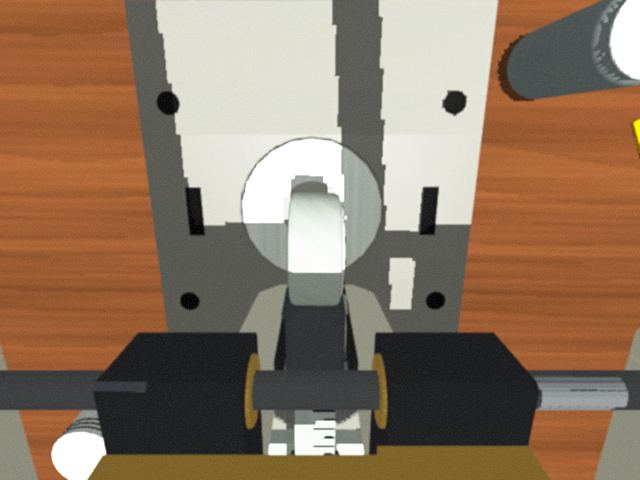

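```bash
python3 -c "
from plant import bot
print(bot.sign_off())"
```

```text
the job is handed in; nothing more can be done
None
```

The gauge is seated on the deck over both dowels with the dial end over the pistons. The job was handed in at about 18 s with the fingers still squeezing the head and the arm drawn out to about 70 mm.

- **Seating:** I lifted the light-grey gauge by the sleeve and lowered it until the deck took its weight. The slot, foot corners and sleeve ends in the last side view match the seated pose to within a pixel.
- **Reach:** About 14.8 mm by the scale before drawing, plus 55 mm of travel, gives roughly 70 mm. The dial's place over the piston gives about 69 mm. The scale at the sleeve's end was hidden by the gripper, so the 70 mm line itself was not read.
- **Grip:** It was 25 N at hand-in. The arm slid almost without force, so the lock was free.
- **Stillness:** Two pictures about a second apart showed no movement of the gauge or the arm.
- **Disagreement:** The finger opening read about 25 mm on the head, where 29 mm is expected with the button fully in. I took this as the button being squeezed right in, but did not resolve it.
- **Bystanders:** I steered clear of the spare piston, the spanner and the oil can, and nothing in the pictures suggested they had moved. I did not measure their positions again at the end.

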